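# Stamp a leaf, then index the dividing plate to its third stop and hold it

## Task

Press the yellow treadle right down to its stop so that the stamp comes down, and let it spring all the way back up. Then take the black knob on the dividing plate and turn it clockwise (seen from above) from its home stop, counting the clicks, to the third stop (pointer at the red mark) without going past it, and finish with the gripper still holding the knob there. Leave the paint pots, cup, dish and tools where they are.

Things in the scene. Friction and masses are not known exactly. Their poses are not given: they have to be found in the camera images.
- stand: stamping stand, fixed: round grey base 236 mm across, 14 mm high, origin at its underside on the plate's axis. Its +y points to the stamp post, 150 mm from the axis, topped by a blue arm (139 mm high); arm and hanging stamp stay 79 mm or more from the axis. Rim marks, 24 degrees apart: white = home, 40 degrees from +x towards +y, then clockwise black, black, red (third stop), black, black.
- plate (a joint): angle of dividing plate and knob, rad: 0 at home (a hard stop), growing clockwise seen from above. Detents every 24 degrees: 0, 0.419, 0.838, 1.257 (third), two more; end at 2.14. About 0.15 N m to pass from one to the next. Starts at home, within 0.1. The plate is a disc 208 mm across, top 32 mm above the table, a black pointer line at its rim.
- knob_grip (a point): where to grip the black bar knob on the middle of the plate (turns with it): a point on the turning axis, 68 mm above the table, 16 mm below the knob's top. The knob is 50 mm long (this point's x axis; white line on the +x half, same direction as the plate's pointer), 16 mm thick (y axis, the way to grip), 42 mm tall; below it a round metal boss 60 mm across, 42 mm above the table.
- treadle: grey base of the treadle, fixed, 190 x 100 x 12 mm, origin at the centre of its underside. The yellow pedal is hinged at its +x end (hinge line along y, at x = 75 mm, 32 mm above the table); its free end, with the black rubber pad, points to the treadle's -x and stands up.
- pedal (a joint): angle of the pedal, rad: 0 up (as it starts), 0.24 fully down at its stop; springs back when let go. It is 160 x 78 mm and slopes up by 0.30 rad when up, by 0.06 rad at the stop. Pressed at the pad it takes about 5 N to start and 11 N at the stop. It drives the stamp down 30 mm.
- pedal_pad (a point): centre of the top of the pad (65 x 66 mm), 120 mm from the hinge line: about 74 mm above the table when up and about 46 mm at the stop (moves with the pedal)
- pot_red: closed round paint pot, red with white cap, 34 mm across, 58 mm tall, origin at the centre of its underside; bystander
- pot_yellow: the same in yellow; bystander
- pot_blue: the same in blue; bystander
- water_cup: white plastic cup, 72 mm across, 85 mm tall, origin under its centre; bystander
- palette_dish: white ceramic dish, 120 mm across, 18 mm tall, origin under its centre; bystander
- brush: paint brush lying on the table along its x axis; bystander
- palette_knife: spatula lying on the table along its x axis; bystander

How it is judged:
On the way, in this order (a step that is already met when the one before it is completed fails the run):
1. the pedal is pressed down to its stop while the plate is at home (value of joint pedal above 0.21 rad and value of joint plate below 0.2 rad), for 0.1 s.
2. the pedal is back up while the plate is still at home (value of joint pedal below 0.04 rad and value of joint plate below 0.2 rad), for 0.1 s.
At the end, for the whole second after the job is handed in: the plate is at its third stop (1.257 rad, within 0.1 rad) and still, the gripper holds the knob (grasp point within 30 mm of the grip point, more than 3 N on it), the pedal is up (value of joint plate between 1.157 and 1.357 rad and velocity of joint plate between -0.05 and 0.05 rad/s and contact force between the fingers and plate_c2 above 3 N and distance between the grasp point and knob_grip below 0.03 m and value of joint pedal below 0.04 rad); the arm keeps its last pose, push and grip.
It fails at once if the knob is turned past the third stop (halfway to the fourth) (value of joint plate above 1.466 rad).
It fails at once if the plate is turned off its home stop while the stamp is down (value of joint plate above 0.22 rad and value of joint pedal above 0.08 rad).
It fails at once if a pot, the cup, the dish or a tool is moved by more than 30 mm (distance of any of pot_red, pot_yellow, pot_blue, water_cup, palette_dish, brush, palette_knife from where it was at the start of the episode above 0.03 m).
It fails at once if a pot or the cup is tipped (angle between any of pot_red, pot_yellow, pot_blue, water_cup's own z axis and vertical above 0.4 rad).
It also fails if it takes over 40 s, if anything falls off the work surface, if the arm or the gripper's body presses on something with over 40 N, if the wrist force passes 120 N, or if a joint passes its speed limit or range.

## Robot

A 6-joint arm with a two-finger parallel gripper is mounted at the origin on the work surface. World frame = base frame: x ahead of the robot, y to its left, z up, the work surface at z = 0. Lengths are in m, angles in rad, forces in N, time in s.
With the tool pointing down it reaches from about 0.375 to 0.825 m from the base axis. Payload 5.5 kg.
Tool frame: the origin (TCP) lies between the finger pads; the fingertips stand 22 mm ahead of it and the grasp point (between the pads) lies 3 mm ahead of it (manip.finger_overhang is the distance from the TCP to the fingertips, in m); z points along the fingers, y is the line along which they close (so a half turn about z gives the same grasp; the last joint's range is limited). The gripper opens to 85 mm and grips with 20 to 120 N. Pads are 22 mm wide; open, the fingers measure 114 mm over their backs; the gripper's body (76 mm by 85 mm) begins 54 mm behind the grasp point. The pads swing forward as they close: fully open they stand 13 mm farther back than shut.
Start: joints at [1.239, 0.314, -0.047, 1.21, 0, 1.571], TCP at [0.195, 0.567, 0.253] pointing down, gripper open.
Joint ranges: [-2.67, 2.67], [-0.69, 1.73], [-1.03, 1.25], [-2.08, 2.16], [-1.42, 1.45], [-3.14, 3.14]. Speed limits (rad/s): [2.39, 2.39, 3.01, 3.14, 3.14, 3.14].

## Interface

Orientations are given as a unit quaternion [x, y, z, w].
In Python, from workcell import manip, grab_frame, job, nets gives the robot as it stands.
- The arm moves only by the tool play_rows, never from a script. Its argument "steps" is a list of rows, each a list of 5 numbers: the shift along the tool's x, y, z in cm, then the turn about the tool's z in rad, then the closure, from 0 (fully open) to 1 (shut). In form: [[dx, dy, dz, spin, fingers], ...]. A call has 1 to 8 rows; each row is the pose to reach, as a shift and turn from the pose commanded when the call began, along the tool's axes at that moment; what a row does not reach only later rows make up. A row lasts 1/10 s, in which the tool goes at most 50 mm and 8.59 degrees, less where a joint would pass 70% of its speed; a pose out of reach is approached as far as the arm can. A call with a gripper value outside its range is refused whole. The fingers move at their own pace and stop on an object; "newtons" is the grip in N (left out, the last holds). Time passes only in rows, so rows that repeat a pose let the fingers close. It gives the time, the measured TCP pose, the force, the opening and the grip force at its end, in the units of the state.
- manip.sense(): the state, without advancing time (a new reading comes with each control period).
- grab_frame(name): name is "scene" or "top" or "wrist"; returns a dict with "image" (400x640x3 uint8, red, green, blue), "range_z" (400x640 float32, m along the optical axis (not along the pixel's ray), 0 where there is no reading), "intrinsics" (3x3 intrinsics, pixels), "position" and "attitude" of the camera in the world. Camera axes: x right, y up, looking along -z (the intrinsics and any distortion apply to the point x, -y, -z); pixel columns grow to the right and rows downward; lengths in m; the calibration is good to about 2 mm. A picture is of the moment at which its call begins.
- job.close_job(): hands the job in; it is judged then, once.
Trained networks look in a picture, given as the dict that the camera call returned (one of the last four; its "shot" number tells which), for a name from the list of things; names that differ only in an ending like _2 or _b are one class to them, and where a whole thing is asked for, a point or a joint stands for the part that bears it (a point fixed in the world has none). Each returns a list of dicts, best first, with "conf" (0 to 1); they miss things now and then, are a little off and sometimes report something else, mostly with a low value. They report only what shows in the picture. A call takes as long as a camera call.
- nets.regions_of(picture, thing): "region" (400x640 bool, what is visible of it) and "box" ([centre column, centre row, width, height] in pixels, round what is visible of it).
The state is a dict: "clock": time; "joint_pos": joint angles; "joint_velocities": joint speeds; "joint_efforts": joint torques, N m; "tcp_pos": TCP position; "tool_rot": TCP orientation; "ft_force": force on the tool from outside, world axes, zero at the start; "ft_torque": the same for the moment, N m; "grip_width": finger opening in m; "grasp_force": force on a finger pad.
Only numpy, scipy, OpenCV 4.12 (cv2) and the standard library are available. Lean on these libraries where they do the work, as an engineer would, in place of code of your own. Each camera call takes 0.05 s, during which the arm holds its last target. There are 200 camera calls.

## Working session

There is one attempt and no reset: what is moved stays moved. The work goes in short steps, Python scripts to look and compute and a tool call to move; the robot and the scene stay as the last step left them, time stands still between calls to the robot, and variables do not carry over. Pictures are saved under pics/ and viewed, at most 10 in all, crops included, and the job is handed in when it is done.

Besides the shell and the picture viewer there is one more tool, called after "Emit:" as a command line: name --pt "numbers of a row" for each row, then --argument value for the rest. play_rows: Moves the arm, as the interface text tells. Its arguments: {"type":"object","properties":{"steps":{"type":"array","items":{"type":"array","items":{"type":"number"}}},"newtons":{"type":"number"}},"required":["steps"]}

```bash
mkdir -p pics
cat > h.py <<'E'
import numpy as np, cv2
from scipy.spatial.transform import Rotation as R
from workcell import manip, grab_frame, job, nets
def cloud(p):
    K=np.array(p["intrinsics"]);d=p["range_z"];v,u=np.mgrid[0:400,0:640]
    P=np.stack([(u-K[0,2])/K[0,0]*d,-(v-K[1,2])/K[1,1]*d,-d],-1)
    a=np.array(p["attitude"]);Rm=a if a.shape==(3,3) else R.from_quat(a).as_matrix()
    return P@Rm.T+np.array(p["position"])
def save(p,n): cv2.imwrite("pics/"+n,cv2.cvtColor(p["image"],cv2.COLOR_RGB2BGR))
E
python3 - <<'E'
from h import *
s=manip.sense();print(s["clock"],s["tcp_pos"],s["tool_rot"],s["ft_force"])
for n in["scene","top"]:
    p=grab_frame(n);save(p,n+"0.png");C=cloud(p);print(n,p["position"],p["attitude"])
    for t in["stand","plate","knob_grip","treadle","pedal","pedal_pad","pot_red","pot_yellow","pot_blue","water_cup","palette_dish","brush","palette_knife"]:
        for r in nets.regions_of(p,t)[:1]:
            m=r["region"]&(p["range_z"]>0);q=C[m]
            if len(q): print(t,round(r["conf"],2),np.round(r["box"]),len(q),"med",np.median(q,0).round(3),"lo",np.percentile(q,2,0).round(3),"hi",np.percentile(q,98,0).round(3))
E
```

```text
0.0 [0.19526715 0.56677165 0.25244273] [ 1.65137861e-01  9.86270138e-01 -8.25690183e-04 -1.41399805e-04] [ 0.29815081 -0.02222799  0.03460348]
scene [ 1.03590761 -0.48429977  1.04348129] [0.28039043 0.11251176 0.33843136 0.89117143]
stand 0.72 [334. 154.  85.  95.] 4831 med [0.527 0.164 0.034] lo [0.424 0.06  0.008] hi [0.624 0.325 0.141]
plate 0.81 [333. 164.  66.  57.] 3142 med [0.524 0.159 0.034] lo [0.424 0.072 0.029] hi [0.61  0.26  0.083]
knob_grip 0.88 [332. 166.  69.  55.] 3142 med [0.526 0.158 0.034] lo [0.427 0.073 0.029] hi [0.611 0.262 0.083]
treadle 0.72 [261. 268.  81.  75.] 3069 med [ 0.606 -0.207  0.047] lo [ 0.519 -0.254  0.008] hi [ 0.687 -0.141  0.083]
pedal 0.55 [262. 258.  66.  53.] 1866 med [ 0.595 -0.199  0.06 ] lo [ 0.527 -0.241  0.038] hi [ 0.663 -0.156  0.084]
pedal_pad 0.98 [261. 260.  64.  53.] 1827 med [ 0.594 -0.199  0.06 ] lo [ 0.528 -0.241  0.038] hi [ 0.662 -0.156  0.084]
pot_red 0.78 [413. 112.  19.  20.] 181 med [0.574 0.485 0.042] lo [0.557 0.477 0.009] hi [0.585 0.506 0.062]
pot_yellow 0.48 [366. 234.  13.  20.] 239 med [0.746 0.032 0.05 ] lo [0.7
[... 1176 characters left out ...]
.75 [370. 196.  35.  42.] 900 med [ 0.59  -0.198  0.062] lo [ 0.524 -0.241  0.036] hi [ 0.662 -0.157  0.086]
pot_blue 0.49 [328. 208.   8.  10.] 58 med [ 0.547 -0.044  0.058] lo [ 0.535 -0.054  0.029] hi [ 0.561 -0.03   0.066]
water_cup 0.89 [354. 143.  21.  24.] 387 med [ 0.787 -0.147  0.038] lo [ 0.742 -0.175 -0.002] hi [ 0.83  -0.112  0.091]
palette_dish 0.84 [353. 264.  36.  32.] 912 med [ 0.349 -0.12   0.012] lo [ 0.297 -0.173 -0.   ] hi [ 0.402 -0.067  0.024]
brush 0.74 [185. 252.  12.  57.] 501 med [0.442 0.454 0.018] lo [0.328 0.436 0.004] hi [0.512 0.474 0.029]
palette_knife 0.83 [441. 213.  22.  75.] 640 med [ 0.602 -0.456  0.007] lo [ 0.404 -0.481 -0.004] hi [ 0.664 -0.42   0.025]
```

View pics/top0.png

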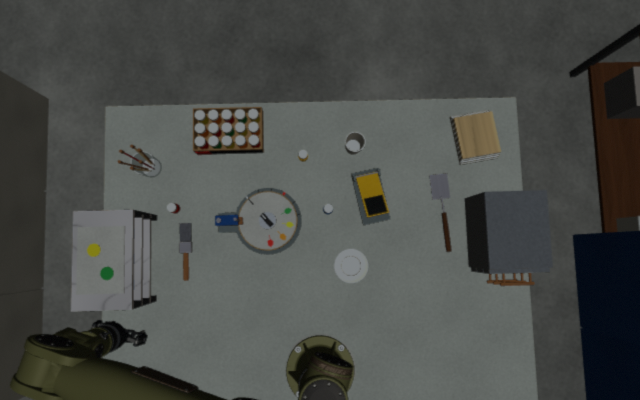

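View pics/scene0.png

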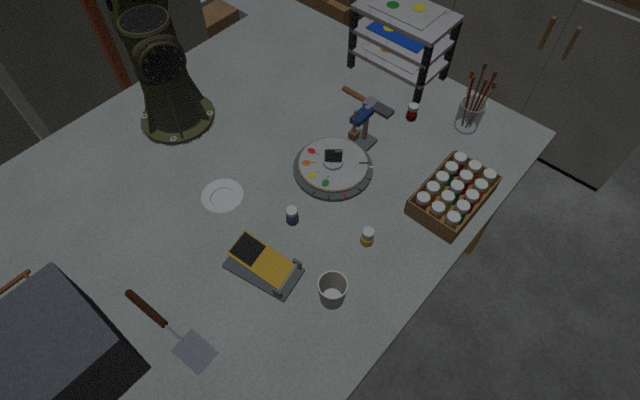

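```bash
cat > m.py <<'E'
from h import *
ims=[]
for n in["scene","top"]:
    p=grab_frame(n);C=cloud(p);g=p["image"].astype(float).mean(2)
    near=np.hypot(C[...,0]-.517,C[...,1]-.165)<.06
    k=near&(C[...,2]>.074);q=C[k][:,:2]
    (c,sz,a)=cv2.minAreaRect((q*1000).astype(np.float32));print(n,"knob",len(q),c,sz,a,C[k][:,2].max())
    w,V=np.linalg.eigh(np.cov(q.T));print(" pca deg",np.degrees(np.arctan2(V[1,1],V[0,1]))%180, q.mean(0))
    d=np.hypot(C[...,0]-.517,C[...,1]-.165); ring=(d<.14)&(C[...,2]>.027)&(C[...,2]<.038)
    q=C[ring][:,:2].astype(np.float32)
    h=cv2.convexHull(q*1000); print(" plate circ",cv2.minEnclosingCircle(h), cv2.fitEllipse(h))
    b=(abs(C[...,2]-.139)<.012)&(d<.22)&(d>.07); print(" bluearm",C[b].mean(0),b.sum())
    ped=(abs(C[...,0]-.595)<.09)&(abs(C[...,1]+.2)<.07)&(C[...,2]>.033)
    r,bl=p["image"][...,0].astype(float),p["image"][...,2].astype(float)
    yel=ped&(r-bl>40); pad=ped&(p["image"].max(2)<45)&(C[...,2]>.05)
    for nm,m in(("pad",pad),("pedal",yel|pad)):
        q=C[m];print(" ",nm,m.sum(),q.mean(0),cv2.minAreaRect((q[:,:2]*1000).astype(np.float32)))
    K=np.array(p["intrinsics"])
    x0,y0,w=(295,130,80) if n=="scene" else (222,180,85)
    ims.append(cv2.resize(cv2.cvtColor(p["image"][y0:y0+w,x0:x0+w],cv2.COLOR_RGB2BGR),(400,400),interpolation=cv2.INTER_CUBIC))
cv2.imwrite("pics/crop.png",np.clip(np.hstack(ims)*1.6,0,255).astype(np.uint8))
E
python3 m.py
```

```text
scene knob 117 (517.1038208007812, 167.46298217773438) (45.65802764892578, 21.544023513793945) 42.99411392211914 0.09034130265804363
 pca deg 40.851601298293275 [0.51807363 0.16617993]
 plate circ ((514.9755859375, 168.1006317138672), 105.61801147460938) ((516.2761840820312, 168.40194702148438), (206.04042053222656, 210.76954650878906), 35.108665466308594)
 bluearm [0.51900431 0.28901024 0.13892595] 271
  pad 611 [ 0.55697896 -0.20462377  0.07456967] ((556.6980590820312, -204.408935546875), (60.74894714355469, 64.0780258178711), 11.356348037719727)
  pedal 1803 [ 0.59709195 -0.19783505  0.06011119] ((597.1055908203125, -196.32435607910156), (150.1437530517578, 78.71986389160156), 11.489611625671387)
top knob 70 (515.050537109375, 166.4669647216797) (48.659423828125, 15.736438751220703) 40.091793060302734 0.09176248035985268
 pca deg 39.8541399629643 [0.51511971 0.16639276]
 plate circ ((512.2833251953125, 164.39634704589844), 107.51950073242188) ((515.2970581054688, 166.5843963623047), (205.59254455566406, 207.81326293945312), 142.06594848632812)
 bluearm [0.51360667 0.29310126 0.13908526] 241
  pad 296 [ 0.55607336 -0.20457214  0.07461974] ((556.526611328125, -204.94593811035156), (58.04100799560547, 61.672000885009766), 11.350289344787598)
  pedal 909 [ 0.59290571 -0.1975304   0.0612111 ] ((594.1051635742188, -197.4326934814453), (147.35113525390625, 78.37451934814453), 10.894094467163086)
```

View pics/crop.png

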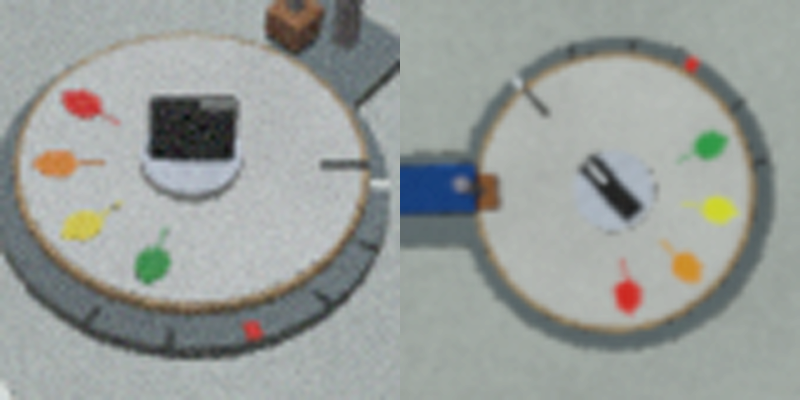

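Emit:
play_rows --pt "-4 -4 0 -0.13 1" --pt "-7.3 -7.6 0 -0.26 1" --pt "-10.7 -11.1 0 -0.4 1" --pt "-14.1 -14.6 0 -0.53 1" --pt "-17.5 -18.1 0 -0.66 1" --pt "-20.9 -21.7 0 -0.8 1" --pt "-24.3 -25.2 0 -0.93 1" --pt "-27.7 -28.7 0 -1.03 1" --newtons 40

```text
clock: 2.3
tcp_pos: [0.3574, 0.2197, 0.2536]
tool_rot: [-0.34, 0.94, 0.0, 0.001]
ft_force: [0.8, 0.8, -1.1]
grip_width: 0.0003
grasp_force: 0.0
```

```bash
cat > to.py <<'E'
import sys
from h import *
t=np.array([float(a) for a in sys.argv[1:4]]);yy=float(sys.argv[4]) if len(sys.argv)>4 else None
s=manip.sense();M=R.from_quat(s["tool_rot"]).as_matrix();p=np.array(s["tcp_pos"])
ya=np.degrees(np.arctan2(M[1,1],M[0,1]))
print(s["clock"],p.round(4),"cm",(M.T@(t-p)*100).round(2),"yaw_y",ya.round(2),"spin",None if yy is None else np.radians(ya-yy).round(4),"z",M[:,2].round(3),"F",np.round(s["ft_force"],1),"w",s["grip_width"],s["grasp_force"],"j",np.round(s["joint_pos"],2), manip.finger_overhang)
E
python3 to.py .554 -.204 .13 130
```

```text
2.3 [0.3574 0.2197 0.2536] cm [ 12.03 -45.13  12.36] yaw_y 129.79 spin -0.0036 z [ 0.001  0.001 -1.   ] F [ 0.8  0.8 -1.1] w 0.0003130888140118966 0.0 j [ 0.55 -0.03 -0.45  1.15  0.   -0.14] 0.022
```

Emit:
play_rows --pt "1.3 -4.8 0 0 1" --pt "2.6 -9.6 0 0 1" --pt "3.8 -14.4 0 0 1" --pt "5.1 -19.2 0 0 1" --pt "6.4 -24 0 0 1" --pt "7.7 -28.9 2 0 1" --pt "9 -33.8 4 0 1" --pt "10.2 -38.4 6 0 1"

```text
clock: 3.1
tcp_pos: [0.5191, -0.1335, 0.1972]
tool_rot: [-0.337, 0.941, -0.0, 0.001]
ft_force: [0.5, 0.8, 0.1]
grip_width: -0.0002
grasp_force: 0.0
```

Emit:
play_rows --pt "1.3 -4.8 2 0 1" --pt "1.4 -5.2 5 0 1" --pt "1.4 -5.2 7 0 1" --pt "1.4 -5.2 8 0 1" --pt "1.4 -5.2 8 0 1"

```text
clock: 3.6
tcp_pos: [0.5394, -0.1799, 0.1161]
tool_rot: [-0.338, 0.941, 0.001, -0.001]
ft_force: [0.3, -0.3, -0.1]
grip_width: 0.0
grasp_force: 0.0
```

```bash
python3 to.py .554 -.204 .068 130
```

```text
3.6 [ 0.5394 -0.1799  0.1161] cm [ 0.4 -2.8  4.8] yaw_y 129.48 spin -0.009 z [-0.003  0.001 -1.   ] F [ 0.3 -0.3 -0.1] w 1.7778694829119457e-05 0.0 j [-0.32  0.35 -0.33  0.9   0.   -1.01] 0.022
```

Emit:
play_rows --pt "0.4 -2.8 0 0 1" --pt "0.4 -2.8 0.5 0 1" --pt "0.4 -2.8 1.5 0 1" --pt "0.4 -2.8 2.5 0 1" --pt "0.4 -2.8 3.5 0 1" --pt "0.4 -2.8 4.4 0 1" --pt "0.4 -2.8 4.4 0 1"

```text
clock: 4.3
tcp_pos: [0.5538, -0.2041, 0.0725]
tool_rot: [-0.338, 0.941, 0.0, -0.001]
ft_force: [-4.7, -1.2, 7.7]
grip_width: 0.0003
grasp_force: 4.2
```

```bash
python3 to.py .552 -.204 .068 130
```

```text
4.3 [ 0.5538 -0.2041  0.0725] cm [0.13 0.12 0.45] yaw_y 129.5 spin -0.0087 z [-0.002 -0.001 -1.   ] F [-4.7 -1.2  7.7] w 0.00032329894373099837 4.235694899871305 j [-0.35  0.43 -0.32  0.83 -0.   -1.04] 0.022
```

Emit:
play_rows --pt "0 0 0.4 0 1" --pt "0 0 0.7 0 1" --pt "0 0 0.9 0 1" --pt "0 0 0.9 0 1"

```text
clock: 4.7
tcp_pos: [0.5536, -0.2043, 0.0674]
tool_rot: [-0.338, 0.941, -0.001, -0.001]
ft_force: [-13.6, 2.4, 32.8]
grip_width: -0.0
grasp_force: 16.2
```

```bash
python3 to.py .552 -.204 .068 130
```

```text
4.7 [ 0.5536 -0.2043  0.0674] cm [ 0.1   0.12 -0.06] yaw_y 129.49 spin -0.0089 z [-0.002 -0.002 -1.   ] F [-13.6   2.4  32.8] w -1.818801830540855e-05 16.211484440646018 j [-0.35  0.43 -0.33  0.81 -0.   -1.04] 0.022
```

Emit:
play_rows --pt "0 0 0 0 1" --pt "0 0 0 0 1" --pt "0 0 -1.5 0 1" --pt "0 0 -3.5 0 1" --pt "0 0 -6 0 1" --pt "0 0 -10 0 1" --pt "0 0 -13 0 1" --pt "0 0 -13 0 0.2"

```text
clock: 5.5
tcp_pos: [0.5575, -0.2046, 0.1986]
tool_rot: [-0.338, 0.941, -0.002, 0.003]
ft_force: [0.8, -0.2, 0.6]
grip_width: 0.0135
grasp_force: 0.0
```

```bash
python3 to.py .516 .167 .2 130; sed -i 's/crop.png/crop2.png/' m.py; python3 m.py
```

```text
5.5 [ 0.5575 -0.2046  0.1986] cm [-20.45  31.3   -0.24] yaw_y 129.52 spin -0.0084 z [ 0.007 -0.002 -1.   ] F [ 0.8 -0.2  0.6] w 0.013471848659099523 0.0 j [-0.35  0.32 -0.16  1.08  0.   -1.04] 0.022
scene knob 114 (516.7733154296875, 167.6691436767578) (45.26945114135742, 19.22613525390625) 40.88691329956055 0.08977077208836781
 pca deg 41.05123902397747 [0.51782166 0.16632604]
 plate circ ((516.2699584960938, 168.54627990722656), 105.23914337158203) ((516.2850341796875, 168.71629333496094), (205.88265991210938, 209.93463134765625), 37.703826904296875)
 bluearm [0.51902202 0.28949611 0.13892652] 272
  pad 8982 [ 0.58072204 -0.21881492  0.50928985] ((560.7931518554688, -208.14920043945312), (107.48296356201172, 100.93395233154297), 80.07556915283203)
  pedal 10200 [ 0.58505413 -0.2158985   0.45480463] ((590.3799438476562, -207.0118865966797), (172.1609344482422, 115.07659149169922), 2.79164981842041)
top knob 71 (514.7453002929688, 166.2591552734375) (48.69160842895508, 15.739917755126953) 39.62548065185547 0.09259701779972174
 pca deg 39.08288363973094 [0.51484452 0.16631817]
 plate circ ((520.742919921875, 162.8192596435547), 109.9770736694336) ((517.991943359375, 163.64315795898438), (205.0740966796875, 216.14730834960938), 35.03730010986328)
 bluearm [0.51374362 0.29249175 0.13945925] 244
  pad 660 [ 0.55697014 -0.17506248  0.51164961] ((544.005859375, -194.80868530273438), (95.65238952636719, 113.49515533447266), 70.02622985839844)
  pedal 1157 [ 0.58332926 -0.17979782  0.31515781] ((586.3709106445312, -200.17849731445312), (116.45718383789062, 171.5882568359375), 85.81121063232422)
```

Emit:
play_rows --pt "-2.5 3.9 0 0 0.2" --pt "-5 7.8 0 0 0.2" --pt "-7.6 11.7 0 0 0.2" --pt "-10.2 15.6 0 0 0.2" --pt "-12.8 19.5 0 0 0.2" --pt "-15.4 23.4 0 0 0.2" --pt "-18 27.4 0 0 0.2" --pt "-20.4 31.2 0 0 0.2"

```text
clock: 6.4
tcp_pos: [0.5123, 0.1679, 0.1923]
tool_rot: [-0.338, 0.941, 0.0, -0.002]
ft_force: [0.6, -0.4, 0.7]
grip_width: 0.0687
grasp_force: 0.0
```

Emit:
play_rows --pt "0 0 2 0 0.2" --pt "0 0 4 0 0.2" --pt "0 0 4 0 0.2" --pt "0 0 4 0 0.2"

```text
clock: 6.8
tcp_pos: [0.513, 0.1657, 0.1531]
tool_rot: [-0.338, 0.941, 0.0, -0.002]
ft_force: [0.2, -0.4, -0.8]
grip_width: 0.0685
grasp_force: 0.0
```

```bash
python3 to.py .516 .167 .071 129.5; python3 -c "
from h import *
p=grab_frame('wrist');save(p,'w1.png')
C=cloud(p);d=np.hypot(C[...,0]-.516,C[...,1]-.167)
k=(d<.05)&(C[...,2]>.076)&(C[...,2]<.095);print(k.sum())
if k.sum()>20: print(cv2.minAreaRect((C[k][:,:2]*1000).astype(np.float32)),C[k].mean(0))
p=grab_frame('scene');C=cloud(p);m=nets.regions_of(p,'pedal_pad')[0]['region'];print('pedal hi',np.percentile(C[m],98,0))
"
```

```text
6.8 [0.513  0.1657 0.1531] cm [-0.34 -0.1   8.21] yaw_y 129.49 spin -0.0002 z [-0.003 -0.001 -1.   ] F [ 0.2 -0.4 -0.8] w 0.0684953844121627 0.0 j [ 0.31  0.26 -0.35  0.96  0.   -0.38] 0.022
1721
((517.2421875, 169.76344299316406), (49.46807098388672, 15.842178344726562), 39.98777770996094) [0.51579737 0.16875574 0.08351757]Traceback (most recent call last):
  File "<string>", line 7, in <module>
    p=grab_frame('scene');C=cloud(p);m=nets.regions_of(p,'pedal_pad')[0]['region'];print('pedal hi',np.percentile(C[m],98,0))
                                       ~~~~~~~~~~~~~~~~~~~~~~~~~~~~~~^^^
IndexError: list index out of range
```

View pics/w1.png

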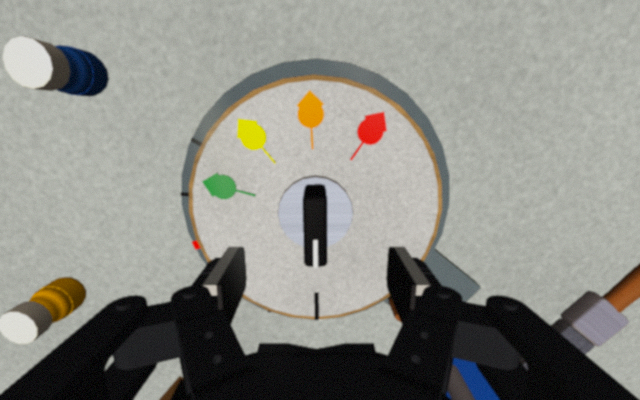

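Emit:
play_rows --pt "-0.4 0 1 0 0.2" --pt "-0.4 0 3 0 0.2" --pt "-0.4 0 5 0 0.2" --pt "-0.4 0 7 0 0.2" --pt "-0.4 0 8.2 0 0.2" --pt "-0.4 0 8.2 0 0.2" --pt "-0.4 0 8.2 0 0.6" --pt "-0.4 0 8.2 0 1" --newtons 40

```text
clock: 7.75
tcp_pos: [0.5184, 0.1689, 0.0734]
tool_rot: [-0.338, 0.941, -0.0, 0.001]
ft_force: [-0.1, 1.0, 1.1]
grip_width: 0.0404
grasp_force: 0.0
```

Emit:
play_rows --pt "0 0 0 0 1" --pt "0 0 0 0 1" --pt "0 0 0 0 1"

```text
clock: 8.05
tcp_pos: [0.518, 0.169, 0.0733]
tool_rot: [-0.338, 0.941, 0.0, 0.001]
ft_force: [-1.4, 1.2, 4.5]
grip_width: 0.0153
grasp_force: 40.1
```

```bash
python3 to.py .5165 .168 .071 129.5; python3 -c "
from h import *
for n in ['scene','top']:
  p=grab_frame(n);C=cloud(p)
  for r in nets.regions_of(p,'pedal')[:1]: print('pedal',r['conf'],np.percentile(C[r['region']],[2,98],0).round(3))
"
```

```text
8.05 [0.518  0.169  0.0733] cm [0.18 0.02 0.23] yaw_y 129.49 spin -0.0002 z [ 0.001  0.001 -1.   ] F [-1.4  1.2  4.5] w 0.015298093561077569 40.120636224746704 j [ 0.32  0.35 -0.44  0.78  0.   -0.37] 0.022
pedal 0.87 [[ 0.527 -0.24   0.038]
 [ 0.664 -0.155  0.084]]
pedal 0.87 [[ 0.521 -0.237  0.033]
 [ 0.664 -0.154  0.087]]
```

Emit:
play_rows --pt "0 0 0 0.1 1" --pt "0 0 0 0.2 1" --pt "0 0 0 0.3 1" --pt "0 0 0 0.42 1" --pt "0 0 0 0.52 1" --pt "0 0 0 0.63 1" --pt "0 0 0 0.74 1" --pt "0 0 0 0.84 1"

```text
clock: 9.05
tcp_pos: [0.5181, 0.1685, 0.0733]
tool_rot: [0.078, 0.997, -0.0, 0.001]
ft_force: [-0.5, -1.3, 6.1]
grip_width: 0.0156
grasp_force: 40.3
```

Emit:
play_rows --pt "0 0 0 0 1" --pt "0 0 0 0.1 1" --pt "0 0 0 0.2 1" --pt "0 0 0 0.3 1" --pt "0 0 0 0.38 1" --pt "0 0 0 0.42 1" --pt "0 0 0 0.42 1" --pt "0 0 0 0.42 1"

```text
clock: 9.85
tcp_pos: [0.518, 0.1683, 0.0734]
tool_rot: [0.282, 0.959, -0.0, 0.001]
ft_force: [-1.2, -1.5, 6.1]
grip_width: 0.0151
grasp_force: 40.2
```

```bash
python3 to.py .5165 .168 .071 57.5; python3 -c "
from h import *
p=grab_frame('top');q=grab_frame('scene')
f=lambda p,x,y:cv2.resize(p['image'][y:y+80,x:x+80],(400,400),interpolation=cv2.INTER_CUBIC)
a=np.hstack([f(q,295,130),f(p,222,182)]);cv2.imwrite('pics/f.png',cv2.cvtColor(np.clip(a*1.6,0,255).astype(np.uint8),cv2.COLOR_RGB2BGR))
print(manip.sense()['ft_torque'])
"
```

```text
9.85 [0.518  0.1683 0.0734] cm [ 0.12 -0.11  0.24] yaw_y 57.27 spin -0.0041 z [ 0.002 -0.001 -1.   ] F [-1.2 -1.5  6.1] w 0.015131338910128363 40.22175908088684 j [ 0.31  0.35 -0.44  0.78 -0.    0.89] 0.022
[-0.39939333  0.28443676  0.03108074]
```

View pics/f.png

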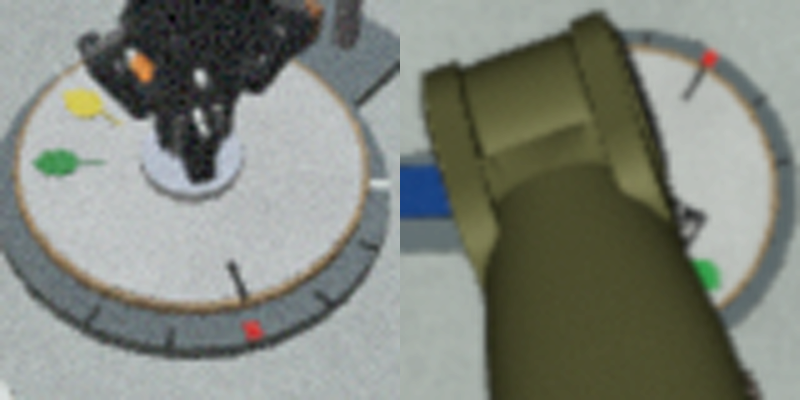

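The picture shows the pointer lined up with the red mark: scene crop (243,298) against the mark at (253,330), top crop (690,98) against (709,60). Residual torque is about 0.03 N m and the grip is 40 N.

```bash
python3 -c "
from h import *
print(job.close_job())"
```

```text
the job is handed in; nothing more can be done
None
```

I pressed the treadle to its stop and it sprang back up. I then turned the knob to the third stop, with the pointer at the red mark and the gripper still holding it at 40 N, and handed the job in at about 10 s; no verdict came back.

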